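# Hook the reel's tray out of the low shelf

### The job

Take the pull hook from its stand, hook it over the front wall of the tray that holds the solder reel and drag that tray forward along the bench until it is completely out from under the low shelf. Leave the reel standing in its tray, then put the hook back in its stand the way it stood. Touch the tray and its reel only with the hook, and leave the other tray, the bottle and the wire-wool pot where they are.

Things in the scene. Friction and masses are not known exactly. Their poses are not given: they have to be found in the camera images.
- hook: Pull hook of 10 mm dark steel plate in its own x-z plane, 0.18 kg, upright in its stand at the start. Origin: centre of the upright black rubber grip (36 mm in x, 18 mm thick in y, z -30 to +24 mm); z up, x to the tip end. Below the grip a level bar runs x -50 to +75, z -66 to -48 mm; at its +x end the tip (x +67 to +75 mm) points straight down to z -93 mm.
- hook_tip (a point): Centre of the lower end of the hook's tip, at (+71, 0, -93) mm in the hook's frame.
- hook_stand: Fixed aluminium stand. Origin on the bench, 102 mm below the hook's origin when the hook rests in it, axes then parallel (x to the tip end, z up). Base 115 x 62 x 5 mm; two posts 16 mm long at x -36 and +36 mm, each with a 14 mm wide slot along x, open upward, for the hook's bar: slot floor 36 mm above the bench, straight walls to 52 mm, flared mouth to 63 mm.
- shelf: Fixed low shelf, open in front: two bays side by side, no floor (trays stand on the bench), clear flat top on posts, low guide rails (35 mm) at sides and back. Origin: middle of its front edge, on the bench; x runs into its depth (118 mm), y to its left, z up. Bays 132 mm wide, centred at y +68 and -68 mm, 105 mm high under the 5 mm top, ending at the front edge. Either tray may be in either bay.
- reel_tray: Open tray that holds the solder reel: 102 mm in x, 112 mm in y, 31 mm high, 0.15 kg, plain walls 5 mm thick, floor 2 mm thick, free to slide. Origin: centre of its underside. Its -x wall (outer face x -51, inner face x -46 mm) is the front wall, about 10 mm behind the shelf's front edge and facing out.
- tape_tray: The other tray, the same in shape, which holds a flat tape roll. To be left in its bay.
- reel: Solder reel: upright spool, 60 mm in diameter, 45 mm high, about 0.2 kg, standing on its flange loose on the tray's floor a little behind the middle (about 10 mm), so about 25 mm is free between it and the front wall. Origin at the centre of its underside, z its axis.
- pump: Bystander: white solvent bottle, 66 mm in diameter, 120 mm high, left of the shelf. Origin at the centre of its underside.
- pot: Bystander: low black pot of brass wire wool, 62 mm in diameter, 35 mm high, between stand and shelf. Origin at the centre of its underside.
Not all that is in view belongs to the job. What is shaped like the reel but orange or pink is not meant.

How it is judged:
By the outcome, as a careful person would: the job done as asked, in the order asked, and still so for the second after the job is handed in, with the robot touching nothing.
It also fails if it takes over 67 s, if anything falls off the work surface, if the arm or the gripper's body presses on something with over 40 N, if the wrist force passes 120 N, or if a joint passes its speed limit or range.

### The arm

A 6-joint arm with a two-finger parallel gripper is mounted at the origin on a cart in front of the work surface, level with it; the furniture and walls round the work are solid. World frame = base frame: x ahead of the robot, y to its left, z up, the work surface at z = 0. Lengths are in m, angles in rad, forces in N, time in s.
With the tool pointing down it reaches from about 0.35 to 0.775 m from the base axis. Payload 5.5 kg.
Tool frame: the origin (TCP) lies on the centre line of the jaws, within the pads' length; the fingertips stand 11 mm ahead of it and the grasp point (between the pads) lies 8 mm behind it; z points along the fingers, y is the line along which they close (so a half turn about z gives the same grasp; the last joint's range is limited). The gripper opens to 85 mm and grips with 20 to 120 N. Pads are 22 mm wide; open, the fingers measure 114 mm over their backs; the gripper's body (76 mm by 85 mm) begins 54 mm behind the grasp point. The pads swing forward as they close: fully open they stand 13 mm farther back than shut.
Start: joints at [-0.14, 0.313, 0.046, 1.304, 0, 1.431], TCP at [0.575, -0, 0.217] pointing down, gripper open.
Joint ranges: [-2.76, 2.76], [-0.86, 1.69], [-1.03, 1.26], [-2.2, 2.34], [-1.47, 1.5], [-3.14, 3.14]. Speed limits (rad/s): [2.57, 2.57, 3.14, 3.14, 3.14, 3.14].

### API

Orientations are given as a unit quaternion [w, x, y, z].
In Python, from workcell import get_state, eyes, env gives the robot as it stands.
- The arm moves only by the shell command python3 -m inch 'ROWS' [OPENING] [FORCE]. ROWS is JSON, one flat list of numbers, 4 for each row, row after row: the shift along the tool's x, y, z in cm, then the turn about the tool's z in rad. A call has exactly 5 rows; each row shifts and turns the commanded pose from where the row before left it, along the tool's axes as they then stand; what a row does not reach is not made up. A row lasts 1/12 s, in which the tool goes at most 41.7 mm and 7.16 degrees, less where a joint would pass 70% of its speed; a pose out of reach is approached as far as the arm can. A call is refused whole if a number of a shift passes 4.17 or a number of a turn 0.125, either way. A call with a gripper value outside its range is refused whole. OPENING is the opening, from -1 (shut) to 1 (fully open), set as the call begins (- or left out, the last holds). The fingers move at their own pace and stop on an object; FORCE is the grip in N (left out, the last holds). Time passes only in rows, so rows that do not move let the fingers close, or fill a call up. It gives the time, the measured TCP pose, the force, the opening and the grip force at its end, in the units of the state.
- get_state(): the state, without advancing time (a new reading comes with each control period).
- eyes.read_camera(name): name is "scene" or "side" or "wrist"; returns the picture (400x640x3 uint8, red, green, blue); there is no depth.
- eyes.camera_info(name): a dict with "fovy" (degrees; the focal length in pixels is half the picture's height over the tangent of half this angle, whatever the lens; pixels are square), "cx", "cy" (the principal point, pixels), "xyz" and "orientation" of the camera in the world. Camera axes: x right, y down, z forward; pixel columns grow to the right and rows downward; lengths in m; the calibration is good to about 2 mm. A picture is of the moment at which its call begins: read the wrist's pose just before it. camera_info takes no time and is no camera call; for the wrist camera it gives the pose at the moment of the call.
- env.hand_in(): hands the job in; it is judged then, once.
The state is a dict: "clock": time; "joint_pos": joint angles; "qvel": joint speeds; "tau": joint torques, N m; "tcp_pos": TCP position; "orientation": TCP orientation; "wrist_force": force on the tool from outside, world axes, zero at the start; "ft_torque": the same for the moment, N m; "finger_gap": finger opening in m; "grip_force": force on a finger pad.
Only numpy, scipy, OpenCV 4.12 (cv2) and the standard library are available. Lean on these libraries where they do the work, as an engineer would, in place of code of your own. Each camera call takes 0.05 s, during which the arm holds its last target. There are 200 camera calls.

## Working session

There is one attempt and no reset: what is moved stays moved. The work goes in short steps, Python scripts to look and compute and a shell command to move; the robot and the scene stay as the last step left them, time stands still between calls to the robot, and variables do not carry over. Pictures are saved under pics/ and viewed, at most 12 in all, crops included, and the job is handed in when it is done.

```bash
mkdir -p pics; ls; python3 - <<'E'
from workcell import get_state, eyes, env
import cv2
s=get_state();print(s)
for n in("scene","side","wrist"):
    print(n,eyes.camera_info(n))
    im=eyes.read_camera(n);cv2.imwrite(f"pics/{n}0.png",im[:,:,::-1])
E
```

```text
pics
{'clock': 0.0, 'joint_pos': array([-1.39625811e-01,  3.14016353e-01,  4.49913875e-02,  1.30360372e+00,
        2.54358687e-05,  1.43120186e+00]), 'qvel': array([-0.00096391, -0.00036714,  0.0002037 ,  0.00065906, -0.00128131,
        0.00064689]), 'tau': array([-2.90074182e-03, -4.80629075e+01,  2.98531097e+01,  1.95313990e-02,
       -3.83516899e-04, -4.27451073e-05]), 'tcp_pos': array([5.74468924e-01, 5.82406445e-05, 2.16304896e-01]), 'orientation': array([-7.39339905e-04,  7.07117573e-01,  7.07095396e-01, -5.41226590e-04]), 'wrist_force': array([ 0.08236689,  0.15737223, -0.53466331]), 'ft_torque': array([ 0.03741034,  0.0003219 , -0.0087195 ]), 'grip_force': 0.0, 'finger_gap': 0.08530049185067698}
scene {'fovy': 57.55783559159882, 'cx': 321.29629701176407, 'cy': 201.0965743451516, 'xyz': array([-0.17655819, -0.63846374,  0.52466996]), 'orientation': array([-0.50054847,  0.77620244, -0.31884359,  0.21283741])}
side {'fovy': 48.64903136228575, 'cx': 321.89643483067016, 'cy': 201.1940290601518, 'xyz': array([ 1.44571911, -0.11753344,  1.03415857]), 'orientation': array([-0.29024383,  0.70862789,  0.59376054, -0.24708998])}
wrist {'fovy': 70.18247368078549, 'cx': 322.0122215587851, 'cy': 201.5514601713627, 'xyz': array([0.57691247, 0.08054816, 0.37274406]), 'orientation': array([ 1.61568372e-01,  9.86861046e-01, -2.28784949e-04, -9.40929368e-04])}
```

```bash
python3 - <<'E'
import cv2,numpy as np
a=[cv2.imread(f"pics/{n}0.png") for n in("scene","side","wrist")]
cv2.imwrite("pics/both.png",cv2.resize(np.vstack(a[:2]),(0,0),fx=.75,fy=.75))
E
```

```text
(no output)
```

View pics/scene0.png

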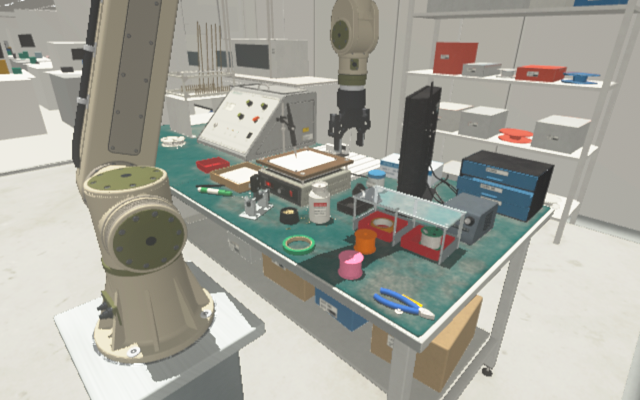

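View pics/side0.png

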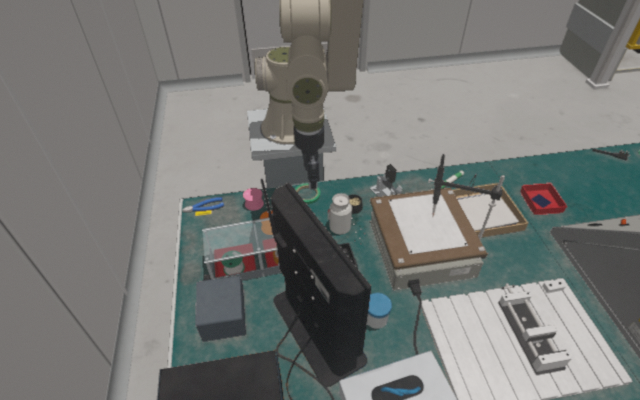

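View pics/wrist0.png

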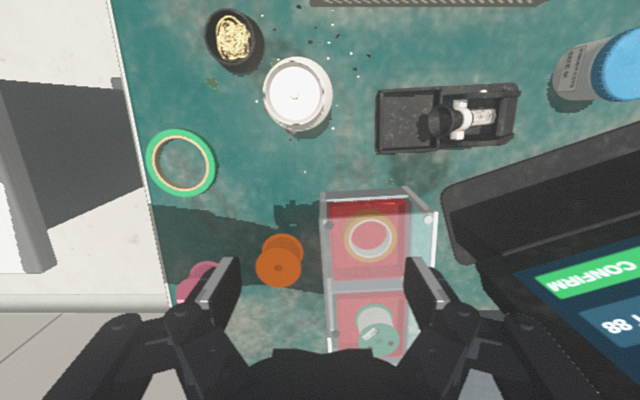

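The views, with everything that could be taken for the reel:

- **White/green spool:** wrist (378,325), scene (432,236). It stands in a red tray in the right bay.
- **Orange spool:** wrist (280,258), scene (365,241). Excluded by colour.
- **Pink spool:** scene (350,265). Excluded by colour.
- **Tape roll:** wrist (370,237), in the left bay.
- **Green tape ring:** wrist (180,162), lying on the bench.

I choose the white/green spool. The hook stands at scene (258,200). I'll check both in a crop.

```bash
cat > h.py <<'E'
from workcell import get_state, eyes, env
import numpy as np, cv2
from scipy.spatial.transform import Rotation as R
def ray(i,px):
    f=200/np.tan(np.radians(i["fovy"])/2); q=i["orientation"]
    d=R.from_quat([q[1],q[2],q[3],q[0]]).apply([(px[0]-i["cx"])/f,(px[1]-i["cy"])/f,1]); return i["xyz"],d/np.linalg.norm(d)
def plane(i,px,z):
    o,d=ray(i,px); return (o+d*(z-o[2])/d[2]).round(4)
def two(i,p,j,q):
    o,d=ray(i,p);a,b=ray(j,q)
    t=np.linalg.lstsq(np.c_[d,-b],a-o,rcond=None)[0]; u=o+d*t[0];v=a+b*t[1]
    return ((u+v)/2).round(4),np.linalg.norm(u-v).round(4)
def pix(i,p):
    f=200/np.tan(np.radians(i["fovy"])/2); q=i["orientation"]
    c=R.from_quat([q[1],q[2],q[3],q[0]]).inv().apply(np.array(p)-i["xyz"]); return (c[:2]/c[2]*f+[i["cx"],i["cy"]]).round(1)
E
python3 - <<'E'
from h import *
w,s,d=[eyes.camera_info(n) for n in("wrist","scene","side")]
for n,p,z in [("shelfFL",(322,190),.11),("BL",(408,188),.11),("FR?",(326,350),.11),("orange top",(282,246),.045),("pot",(233,40),.035),("pump",(297,93),.12),("reel top",(380,335),.047),("tape",(370,237),.02),("pink",(210,275),.045)]: print(n,plane(w,p,z))
print("hook grip",two(s,(262,186),d,(390,173)))
a=cv2.imread("pics/scene0.png")[160:260,220:480];b=cv2.imread("pics/wrist0.png")[170:370,240:460];c=cv2.imread("pics/side0.png")[150:210,360:420]
A=cv2.resize(a,(780,300));B=cv2.resize(b,(330,300));C=cv2.resize(c,(300,300))
cv2.imwrite("pics/crop1.png",np.vstack([A,np.hstack([B,C,np.zeros((300,150,3),np.uint8)])]))
E
```

```text
shelfFL [0.5765 0.0038 0.11  ]
BL [0.6589 0.0058 0.11  ]
FR? [ 0.5811 -0.193   0.11  ]
orange top [ 0.525  -0.0899  0.045 ]
pot [0.4828 0.1462 0.035 ]
pump [0.5558 0.0906 0.12  ]
reel top [ 0.6593 -0.231   0.047 ]
tape [ 0.6418 -0.0892  0.02  ]
pink [ 0.4271 -0.1329  0.045 ]
hook grip (array([0.4553, 0.2633, 0.0984]), np.float64(0.0212))
```

View pics/crop1.png

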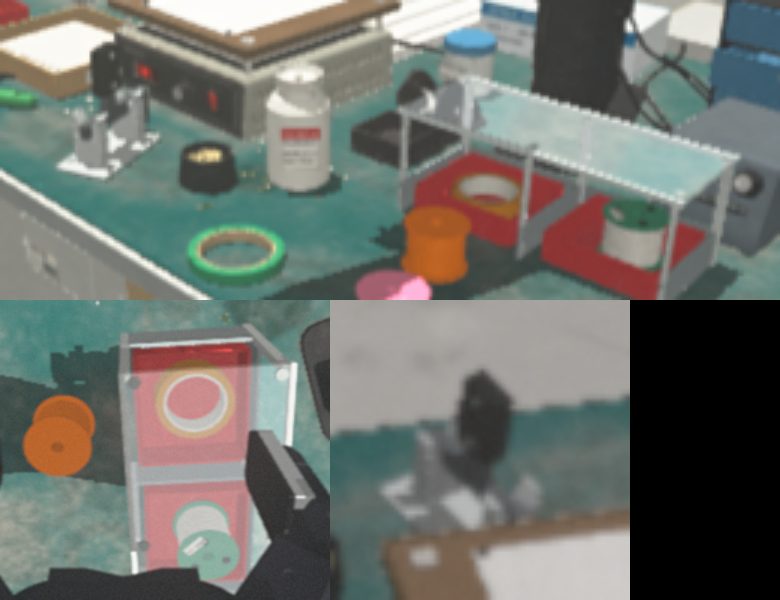

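The crop confirms the choice: the reel is the green-flanged spool in the right bay (scene about (432,236)), and the hook stands on the white plate left of the pot. I'll move over to the hook for a closer look.

```bash
python3 -m inch '[3.4,-2,0,0,3.4,-2,0,0,3.4,-2,0,0,3.4,-2,0,0,3.4,-2,0,0]' ; python3 -m inch '[0,0,0,0,0,0,0,0,0,0,0,0,0,0,0,0,0,0,0,0]'; python3 - <<'E'
from h import *
import pickle
w=eyes.camera_info("wrist");im=eyes.read_camera("wrist");cv2.imwrite("pics/w1.png",im[:,:,::-1]);pickle.dump(w,open("w1.pkl","wb"))
E
```

```text
clock: 0.57
tcp_pos: [0.4737, 0.1711, 0.2169]
orientation: [-0.0, 0.707, 0.707, -0.0]
wrist_force: [0.1, 0.5, 1.5]
finger_gap: 0.0851
grip_force: 0.0
clock: 0.98
tcp_pos: [0.4758, 0.1689, 0.217]
orientation: [0.0, 0.708, 0.706, -0.0]
wrist_force: [0.1, -1.0, -0.6]
finger_gap: 0.0852
grip_force: 0.0
```

View pics/w1.png

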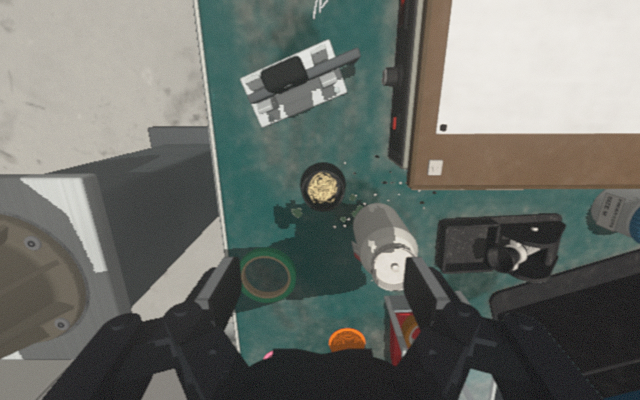

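Wrist view: the hook's grip is at (284,74) and its bar runs from about (250,97) to the tip end at (357,54). The stand base has corners at (241,75), (329,40), (347,92) and (264,126). The pot is at (323,186) and the pump at (390,255).

```bash
python3 - <<'E'
from h import *
import pickle
w=pickle.load(open("w1.pkl","rb"))
c=[plane(w,p,.005) for p in [(241,75),(329,40),(347,92),(264,126)]]
print(c,np.mean(c,0)); v=(c[1]-c[0]+c[2]-c[3]);print("yaw base",np.degrees(np.arctan2(v[1],v[0])),np.linalg.norm(v)/2)
a,b=plane(w,(250,98),.054),plane(w,(357,54),.054);v=b-a;print("bar",a,b,np.degrees(np.arctan2(v[1],v[0])),np.linalg.norm(v))
im=cv2.imread("pics/w1.png");m=(im.max(2)<50)[40:110,240:320].astype(np.uint8)
n,l,st,ce=cv2.connectedComponentsWithStats(m);k=1+st[1:,4].argmax();print(st[k],ce[k]+[240,40],cv2.minAreaRect(np.argwhere(l==k)[:,::-1].astype(np.float32)))
print("grip",plane(w,ce[k]+[240,40],.115))
print("pot",plane(w,(323,176),.035),"pump",plane(w,(396,264),.12))
E
```

```text
[array([0.3819, 0.2842, 0.005 ]), array([0.4863, 0.3207, 0.005 ]), array([0.5083, 0.265 , 0.005 ]), array([0.4053, 0.2254, 0.005 ])] [0.44545  0.273825 0.005   ]
yaw base 20.149289962742767 0.11046036619530103
bar [0.4021 0.2573 0.054 ] [0.5134 0.2986 0.054 ] 20.35833800044167 0.11871554236914386
[ 30  35  39  18 160] [290.6      84.38125] ((49.01589584350586, 44.53656768798828), (7.296689033508301, 39.234649658203125), 66.50143432617188)
grip [0.4517 0.2664 0.115 ]
pot [0.479  0.1683 0.035 ] pump [0.5527 0.097  0.12  ]
```

```bash
python3 -m inch '[2.1,-0.6,0,0,2.1,-0.6,0,0,2.1,-0.6,0,0,2.1,-0.6,0,0,2.1,-0.6,0,0]' >/dev/null
python3 -m inch '[0,0,0,-0.12,0,0,0,-0.12,0,0,0,-0.12,0,0,0,-0.12,0,0,0,-0.12]'>/dev/null
python3 -m inch '[0,0,0,-0.12,0,0,0,-0.12,0,0,0,-0.12,0,0,0,-0.12,0,0,0,-0.12]'>/dev/null
python3 -m inch '[0,0,0,-0.12,0,0,0,-0.12,0,0,0,-0.12,0,0,0,-0.12,0,0,0,-0.12]'>/dev/null
python3 -m inch '[0,0,0.5,-0.12,0,0,0.5,0,0,0,0.5,0,0,0,0.5,0,0,0,0,0]'
python3 - <<'E'
from h import *
import pickle
print(get_state()["joint_pos"].round(2))
w=eyes.camera_info("wrist");im=eyes.read_camera("wrist");cv2.imwrite("pics/w2.png",im[:,:,::-1]);pickle.dump(w,open("w2.pkl","wb"))
s=get_state();q=s["orientation"];r=R.from_quat([*q[1:],q[0]]);print(s["tcp_pos"],r.apply([0,1,0]), pix(w,s["tcp_pos"]))
E
```

```text
clock: 3.12
tcp_pos: [0.4446, 0.2744, 0.1958]
orientation: [-0.001, -0.172, 0.985, -0.0]
wrist_force: [-0.0, -0.3, -0.4]
finger_gap: 0.0854
grip_force: 0.0
[ 0.4   0.22 -0.13  1.22 -0.    0.05]
[0.44468033 0.27454689 0.19633872] [-3.40267184e-01  9.40328782e-01 -1.58208305e-04] [325.9 245.7]
```

View pics/w2.png

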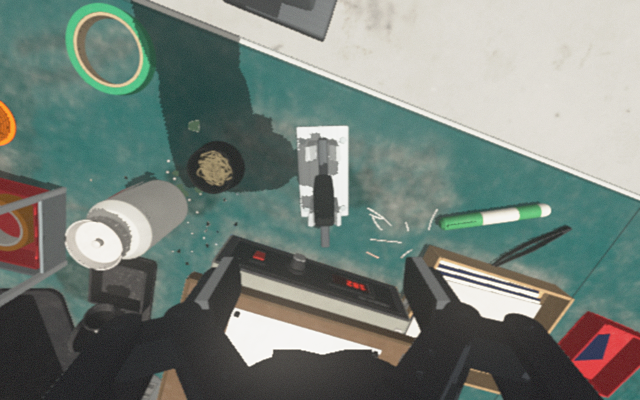

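Wrist view: the grip is at about (324,200), the bar runs from (322,140) to the tip end at (325,245), and the base corners are (298,127), (347,126), (348,214) and (301,226). I'll measure the grip against the tool.

```bash
python3 - <<'E'
from h import *
import pickle
w=pickle.load(open("w2.pkl","rb"))
im=cv2.imread("pics/w2.png")
s=get_state();q=s["orientation"];r=R.from_quat([*q[1:],q[0]]);t=s["tcp_pos"]
tf=lambda p:(r.inv().apply(p-t)*1000).round(1)
m=(im.max(2)<45)[150:235,290:360].astype(np.uint8)
n,l,st,ce=cv2.connectedComponentsWithStats(m);k=1+st[1:,4].argmax();print(st[k]+[290,150,0,0,0],ce[k]+[290,150])
ys,xs=np.where(l==k)
for y in range(ys.min(),ys.max()+1,6): print(y+150,xs[ys==y].min()+290,xs[ys==y].max()+290)
print("bar tail/tip mm tool",tf(plane(w,(322,139),.054)),tf(plane(w,(325,246),.054)))
for p,z in [((324,180),.126),((324,200),.126),((324,225),.08)]: print(p,tf(plane(w,p,z)))
c=[tf(plane(w,p,.005)) for p in [(298,127),(347,126),(348,214)]];print(c)
E
```

```text
Traceback (most recent call last):
ValueError: attempt to get argmax of an empty sequence
```

```bash
python3 - <<'E'
from h import *
import pickle
w=pickle.load(open("w2.pkl","rb"))
im=cv2.imread("pics/w2.png")
s=get_state();q=s["orientation"];r=R.from_quat([*q[1:],q[0]]);t=s["tcp_pos"]
tf=lambda p:(r.inv().apply(p-t)*1000).round(1)
g=im.max(2)
for y in range(135,252,8): print(y,g[y,310:340].tolist())
print("bar tail/tip mm tool",tf(plane(w,(322,139),.054)),tf(plane(w,(325,246),.054)))
for p,z in [((324,180),.126),((324,200),.126),((324,225),.08)]: print(p,tf(plane(w,p,z)))
c=[tf(plane(w,p,.005)) for p in [(298,127),(347,126),(348,214)]];print(c)
E
```

```text
135 [217, 159, 140, 144, 149, 147, 145, 146, 138, 153, 221, 246, 245, 245, 246, 246, 244, 244, 243, 243, 243, 243, 243, 244, 244, 244, 243, 243, 244, 244]
143 [122, 121, 122, 120, 128, 134, 131, 114, 107, 118, 134, 133, 131, 141, 139, 131, 122, 122, 131, 125, 122, 121, 120, 119, 119, 119, 129, 181, 236, 245]
151 [211, 205, 205, 205, 205, 194, 172, 130, 108, 120, 128, 135, 133, 135, 136, 140, 130, 128, 134, 144, 160, 164, 164, 168, 166, 172, 213, 233, 237, 238]
159 [220, 207, 202, 174, 152, 147, 149, 134, 116, 113, 128, 130, 134, 132, 137, 137, 124, 123, 134, 154, 168, 171, 163, 161, 168, 175, 216, 233, 237, 234]
167 [139, 141, 142, 146, 146, 147, 142, 145, 117, 89, 78, 80, 85, 87, 82, 82, 82, 100, 130, 140, 146, 143, 145, 143, 142, 141, 140, 167, 227, 245]
175 [140, 144, 147, 143, 143, 128, 108, 96, 75, 63, 58, 60, 62, 68, 59, 63, 63, 69, 103, 109, 139, 192, 210, 196, 224, 238, 242, 243, 242, 242]
183 [142, 142, 143, 118, 81, 60, 61, 61, 64, 58, 61, 60, 61, 58, 64, 65, 65, 60, 60, 63, 58, 58, 126, 221, 244, 242, 240, 240, 241, 241]
191 [237, 226, 176, 99, 58, 52, 67, 62, 65, 66, 65, 
[... 625 characters left out ...]
 [140, 144, 135, 138, 140, 129, 128, 126, 130, 126, 119, 106, 120, 124, 127, 124, 125, 120, 111, 118, 128, 126, 124, 124, 121, 122, 124, 123, 123, 121]
239 [124, 129, 126, 122, 128, 123, 126, 128, 127, 122, 114, 108, 115, 120, 125, 123, 124, 124, 116, 113, 118, 119, 121, 119, 123, 122, 120, 123, 120, 120]
247 [132, 135, 137, 133, 128, 131, 130, 124, 127, 124, 118, 121, 118, 118, 116, 115, 116, 116, 115, 121, 117, 119, 119, 119, 125, 120, 123, 121, 126, 125]
bar tail/tip mm tool [ 48.4  -2.3 142.4] [-74.    1.  142.2]
(324, 180) [23.3 -0.7 70.4]
(324, 200) [ 6.1 -0.8 70.3]
(324, 225) [-36.3  -0.4 116.3]
[array([ 57.2, -30.7, 191.4]), array([ 58.2,  27.2, 191.4]), array([-53. ,  31.4, 191.2])]
```

```bash
python3 -m inch '[0,-0.05,2.5,0,0,0,2.5,0,0,0,2.5,0,0,0,2.1,0,0,0,0.6,0]'; python3 -m inch '[0,0,0,0,0,0,0,0,0,0,0,0,0,0,0,0,0,0,0,0]' -1 60;python3 -m inch '[0,0,0,0,0,0,0,0,0,0,0,0,0,0,0,0,0,0,0,0]'
```

```text
clock: 3.58
tcp_pos: [0.4432, 0.2736, 0.0921]
orientation: [-0.002, -0.173, 0.985, -0.001]
wrist_force: [0.8, -0.5, -0.3]
finger_gap: 0.0856
grip_force: 0.0
clock: 4.0
tcp_pos: [0.4462, 0.2749, 0.0966]
orientation: [0.001, -0.174, 0.985, 0.0]
wrist_force: [-0.6, -0.8, 0.4]
finger_gap: 0.0253
grip_force: 0.0
clock: 4.42
tcp_pos: [0.4461, 0.275, 0.0966]
orientation: [0.001, -0.174, 0.985, 0.0]
wrist_force: [-0.3, -0.4, 6.2]
finger_gap: 0.0164
grip_force: 59.0
```

```bash
python3 -m inch '[0,0,-1,0,0,0,-3,0,0,0,-4,0,0,0,-4,0,0,0,-3,0]'
python3 -m inch '[0,0,0,0.12,0,0,0,0.12,0,0,0,0.12,0,0,0,0.12,0,0,0,0.12]'>/dev/null
python3 -m inch '[0,0,0,0.12,0,0,0,0.12,0,0,0,0.12,0,0,0,0.12,0,0,0,0.12]'>/dev/null
python3 -m inch '[0,0,0,0.12,0,0,0,0.12,0,0,0,0.12,0,0,0,0.12,0,0,0,0.12]'>/dev/null
python3 -m inch '[0,0,0,0.12,-2.9,0.2,0,0,-2.9,0.2,0,0,-2.9,0.2,0,0,-2.9,0.2,0,0]'>/dev/null
python3 -m inch '[-3,0.2,0,0,-3,0.2,0,0,-3,0.2,0,0,-3,0.2,0,0,-3,0.2,0,0]'>/dev/null
python3 -m inch '[-2,0,0,0,0,0,0,0,0,0,0,0,0,0,0,0,0,0,0,0]'
python3 - <<'E'
from h import *
import pickle
w=eyes.camera_info("wrist");im=eyes.read_camera("wrist");cv2.imwrite("pics/w3.png",im[:,:,::-1]);pickle.dump(w,open("w3.pkl","wb"))
im=eyes.read_camera("scene");cv2.imwrite("pics/s3.png",im[:,:,::-1])
print(get_state()["joint_pos"].round(2),get_state()["tcp_pos"])
E
```

```text
clock: 4.83
tcp_pos: [0.4453, 0.2745, 0.2487]
orientation: [0.001, -0.174, 0.985, 0.0]
wrist_force: [1.0, 0.4, -0.6]
finger_gap: 0.0165
grip_force: 58.7
clock: 7.33
tcp_pos: [0.463, -0.0107, 0.2453]
orientation: [-0.0, 0.707, 0.707, 0.0]
wrist_force: [-0.5, 0.2, -1.2]
finger_gap: 0.0164
grip_force: 58.6
[-0.2   0.09 -0.17  1.32  0.    1.37] [ 0.46306252 -0.01051503  0.24529244]
```

View pics/w3.png

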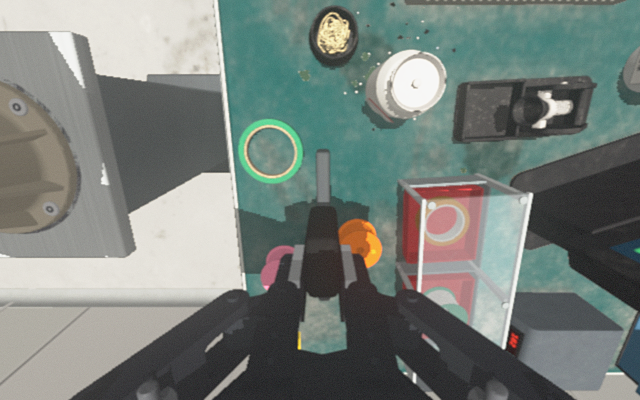

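Wrist view: the hook is held, with its tail end at (322,155). The shelf is on the right with its top plate corners near (428,203) and (530,193). The tape is in the near bay at (445,222) and the green reel in the far bay at (440,300). I'll use one enlarged crop of the shelf.

```bash
python3 - <<'E'
import cv2
a=cv2.imread("pics/w3.png")[165:395,380:545];b=cv2.imread("pics/s3.png")[175:275,330:480]
import numpy as np
A=cv2.resize(a,None,fx=2.5,fy=2.5,interpolation=cv2.INTER_CUBIC);B=cv2.resize(b,None,fx=2.5,fy=2.5,interpolation=cv2.INTER_CUBIC)
o=np.zeros((576,800,3),np.uint8);o[:A.shape[0],:A.shape[1]]=A;o[:B.shape[0],415:415+B.shape[1]]=B;cv2.imwrite("pics/crop2.png",o)
E
```

```text
(no output)
```

View pics/crop2.png

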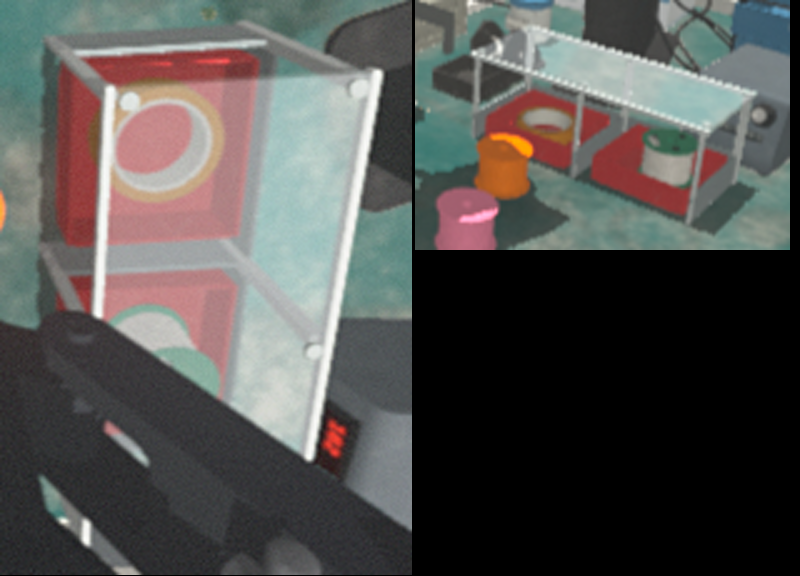

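```bash
python3 - <<'E'
from h import *
import pickle
w=pickle.load(open("w3.pkl","rb"));s,d=eyes.camera_info("scene"),eyes.camera_info("side")
P={n:plane(w,p,z) for n,p,z in [("FL",(424,200.2),.11),("BL",(531.2,193.8),.11),("Fm",(418.8,292.2),.11),("Bm",(504,348.2),.11),("railFL",(400,181),.035),("railBL",(487,182),.035)]}
print(P)
for a,b in [("FL","Fm"),("BL","Bm")]: v=P[a]-P[b];print(a,"yaw",np.degrees(np.arctan2(-v[0],v[1])))
v=P["BL"]-P["FL"];print("yaw side",np.degrees(np.arctan2(v[1],v[0])),np.linalg.norm(v))
L,Rr=plane(s,(354,196.2),.11),plane(s,(447.2,227),.11);v=L-Rr;print("scene",L,Rr,np.degrees(np.arctan2(-v[0],v[1])),np.linalg.norm(v))
print("foot R",plane(s,(440,263),0),"foot mid",plane(s,(330+579/2.5-166,175+176/2.5),0))
im=cv2.imread("pics/s3.png");h=cv2.cvtColor(im,cv2.COLOR_BGR2HSV)
for n,lo,hi in [("orange",(5,150,120),(20,255,255)),("pink",(150,60,120),(175,255,255))]:
    m=cv2.inRange(h,lo,hi)[170:300];k,l,st,c=cv2.connectedComponentsWithStats(m);j=1+st[1:,4].argmax();x,y,W,H,A=st[j];y+=170
    # foot: bottom-centre pixel is the front of the lower rim
    print(n,(x,y,W,H),"front foot",plane(s,(x+W/2,y+H-1),0))
h0=cv2.cvtColor(cv2.imread("pics/wrist0.png"),cv2.COLOR_BGR2HSV)
E
```

```text
{'FL': array([ 0.5751, -0.0267,  0.11  ]), 'BL': array([ 0.689 , -0.0195,  0.11  ]), 'Fm': array([ 0.5822, -0.1441,  0.11  ]), 'Bm': array([ 0.703 , -0.2305,  0.11  ]), 'railFL': array([ 0.5684, -0.0247,  0.035 ]), 'railBL': array([ 0.6841, -0.0261,  0.035 ])}
FL yaw 3.4608617325313733
BL yaw 3.796051626481844
yaw side 3.6170451865584368 0.11412734115890022
scene [ 0.5759 -0.0278  0.11  ] [ 0.5953 -0.3067  0.11  ] 3.979026895181256 0.2795739079384913
foot R [ 0.6031 -0.3008  0.    ] foot mid [ 0.594  -0.1708  0.    ]
orange (np.int32(354), np.int32(228), np.int32(24), np.int32(26)) front foot [ 0.5035 -0.138   0.    ]
pink (np.int32(338), np.int32(250), np.int32(26), np.int32(30)) front foot [ 0.3866 -0.1855  0.    ]
```

```bash
python3 -m inch '[0,0,0,-0.117,0,0,0,-0.117,0,0,0,-0.117,0,0,0,-0.117,0,0,0,-0.117]'>/dev/null
python3 -m inch '[0,0,0,-0.117,0,0,0,-0.117,0,0,0,-0.117,0,0,0,-0.117,0,0,0,-0.117]'>/dev/null
python3 -m inch '[0,0,0,-0.117,0,0,0,-0.117,0,0,0,-0.117,0,0,0,-0.117,0.3,-2.3,0,0]'>/dev/null
python3 -m inch '[0.3,-2.3,0,0,0.3,-2.3,0,0,0.3,-2.3,0,0,0.3,-2.3,0,0,0.3,-2.3,0,0]'>/dev/null
python3 -m inch '[0.4,-2.3,0,0,0.4,-2.3,0,0,0.4,-2.3,0,0,0.4,-2.4,0,0,0,0,0,0]'>/dev/null
python3 -m inch '[0,0,3,0,0,0,3,0,0,0,3,0,0,0,2.2,0,0,0,0,0]'>/dev/null
python3 -m inch '[0,0,0,0,0,0,0,0,0,0,0,0,0,0,0,0,0,0,0,0]'
python3 - <<'E'
from h import *
s=get_state();q=s["orientation"];r=R.from_quat([*q[1:],q[0]]);x=-r.apply([1,0,0]);print(s["joint_pos"].round(2),x)
a=np.radians(3.8);X=np.array([np.cos(a),np.sin(a)]);Y=np.array([-X[1],X[0]]);o=np.array([.585,-.166])
for n,p in [("origin",s["tcp_pos"][:2]),("tip",s["tcp_pos"][:2]+.071*x[:2])]: print(n,(p-o)@X,(p-o)@Y)
im=eyes.read_camera("scene");cv2.imwrite("pics/s4.png",cv2.resize(im[130:310,240:500,::-1],None,fx=3,fy=3))
E
```

```text
clock: 10.35
tcp_pos: [0.4456, -0.2448, 0.1346]
orientation: [0.001, -0.034, 0.999, -0.001]
wrist_force: [-0.4, 0.0, -2.0]
finger_gap: 0.0167
grip_force: 59.0
[-0.66  0.22 -0.28  1.06  0.   -0.73] [0.9977301  0.06731036 0.00199031]
origin -0.14427646069914632 -0.06936576604660347
tip -0.07327663964250689 -0.06929200340573799
```

View pics/s4.png

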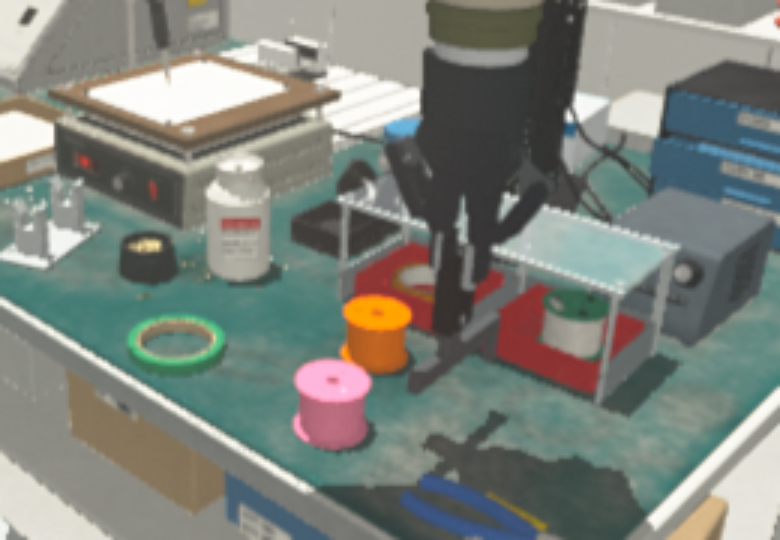

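The scene view shows the hook in front of the right bay, above tray-wall height. Orange at (377,330) and pink at (333,400) are off the path. Next I insert and lower the hook.

```bash
python3 -m inch '[-2,0,0,0,-2.5,0,0,0,-2.5,0,0,0,-2,0,0,0,-1.1,0,0,0]'
python3 -m inch '[0,0,0,0,0,0,0,0,0,0,0,0,0,0,0,0,0,0,0,0]'
python3 -m inch '[0,0,0.6,0,0,0,0.7,0,0,0,0.7,0,0,0,0.7,0,0,0,0.7,0]'
python3 -m inch '[0,0,0,0,0,0,0,0,0,0,0,0,0,0,0,0,0,0,0,0]'
python3 - <<'E'
from h import *
s=get_state();q=s["orientation"];r=R.from_quat([*q[1:],q[0]]);x=-r.apply([1,0,0]);a=np.radians(3.8);X=np.array([np.cos(a),np.sin(a)]);Y=np.array([-X[1],X[0]]);o=np.array([.585,-.166])
p=s["tcp_pos"][:2]+.071*x[:2]; print("tip",(p-o)@X,(p-o)@Y,s["tcp_pos"],s["wrist_force"])
im=eyes.read_camera("scene");cv2.imwrite("pics/s5.png",cv2.resize(im[180:280,330:480,::-1],None,fx=5,fy=5))
E
```

```text
clock: 10.82
tcp_pos: [0.5481, -0.2376, 0.1336]
orientation: [0.001, -0.034, 0.999, -0.0]
wrist_force: [0.4, 0.6, -2.3]
finger_gap: 0.0165
grip_force: 59.0
clock: 11.23
tcp_pos: [0.5448, -0.2376, 0.1334]
orientation: [-0.0, -0.033, 0.999, 0.0]
wrist_force: [0.3, -0.6, -1.5]
finger_gap: 0.0165
grip_force: 59.0
clock: 11.65
tcp_pos: [0.5452, -0.2373, 0.098]
orientation: [-0.0, -0.034, 0.999, 0.0]
wrist_force: [0.4, 0.1, -1.9]
finger_gap: 0.0163
grip_force: 59.0
clock: 12.07
tcp_pos: [0.5459, -0.2376, 0.0997]
orientation: [0.0, -0.034, 0.999, -0.0]
wrist_force: [-0.2, -0.3, -2.1]
finger_gap: 0.0168
grip_force: 59.0
tip 0.027264042273571553 -0.0688381448108529 [ 0.54592668 -0.23764938  0.09968991] [-0.2162983  -0.33108474 -2.12100965]
```

View pics/s5.png

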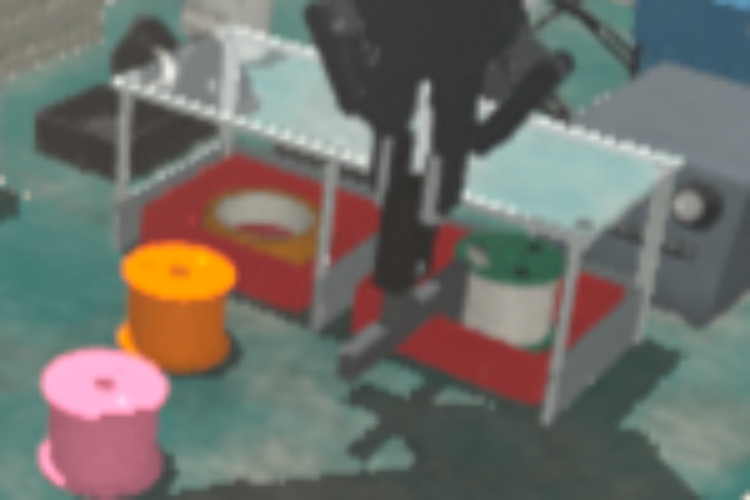

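The hook bar passes over the front wall, with the tip inside the tray ahead of the reel (reel at (515,290), upright). No contact force so far. I'll pull gently.

```bash
python3 -m inch '[0.3,0,0,0,0.3,0,0,0,0.3,0,0,0,0.3,0,0,0,0.4,0,0,0]'
python3 -m inch '[0.5,0,0,0,0.5,0,0,0,0.6,0,0,0,0.6,0,0,0,0.6,0,0,0]'
python3 - <<'E'
from h import *
im=eyes.read_camera("scene");m=cv2.inRange(cv2.cvtColor(im,cv2.COLOR_RGB2HSV),(55,100,60),(85,255,200))[200:300,400:470]
b=cv2.inRange(cv2.cvtColor(cv2.imread("pics/s3.png"),cv2.COLOR_BGR2HSV),(55,100,60),(85,255,200))[200:300,400:470]
a=cv2.imread("pics/s3.png")[:,:,::-1];d=(np.abs(im.astype(int)-a).sum(2)>90);print("changed px in reel tray zone",d[235:265,415:442].sum())
E
```

```text
clock: 12.53
tcp_pos: [0.53, -0.2387, 0.0994]
orientation: [0.001, -0.034, 0.999, -0.0]
wrist_force: [0.7, 0.1, -2.5]
finger_gap: 0.0167
grip_force: 59.0
clock: 12.95
tcp_pos: [0.5012, -0.2405, 0.0994]
orientation: [0.0, -0.034, 0.999, -0.0]
wrist_force: [2.2, 0.5, -2.7]
finger_gap: 0.0167
grip_force: 59.0
changed px in reel tray zone 464
```

```bash
python3 -m inch '[0.7,0,0,0,0.7,0,0,0,0.7,0,0,0,0.7,0,0,0,0.7,0,0,0]'
python3 -m inch '[0.7,0,0,0,0.7,0,0,0,0.7,0,0,0,0.7,0,0,0,0.6,0,0,0]'
python3 -m inch '[0.5,0,0,0,0.5,0,0,0,0.4,0,0,0,0.3,0,0,0,0.2,0,0,0]'
python3 -m inch '[0,0,0,0,0,0,0,0,0,0,0,0,0,0,0,0,0,0,0,0]'
python3 - <<'E'
from h import *
im=eyes.read_camera("scene");cv2.imwrite("pics/s6.png",im[:,:,::-1]);cv2.imwrite("pics/s6c.png",cv2.resize(im[170:310,300:480,::-1],None,fx=4,fy=4))
E
```

```text
clock: 13.42
tcp_pos: [0.4661, -0.2428, 0.0993]
orientation: [0.0, -0.034, 0.999, 0.0]
wrist_force: [2.6, -0.5, -1.7]
finger_gap: 0.0163
grip_force: 59.1
clock: 13.83
tcp_pos: [0.4321, -0.2451, 0.0992]
orientation: [0.0, -0.034, 0.999, -0.0]
wrist_force: [3.2, -0.3, -1.1]
finger_gap: 0.0165
grip_force: 59.1
clock: 14.25
tcp_pos: [0.4136, -0.2464, 0.0992]
orientation: [0.0, -0.034, 0.999, -0.0]
wrist_force: [2.2, 0.5, -1.7]
finger_gap: 0.0165
grip_force: 59.1
clock: 14.67
tcp_pos: [0.4138, -0.2463, 0.0991]
orientation: [-0.0, -0.034, 0.999, 0.0]
wrist_force: [1.6, -1.0, -1.3]
finger_gap: 0.0163
grip_force: 59.1
```

View pics/s6c.png

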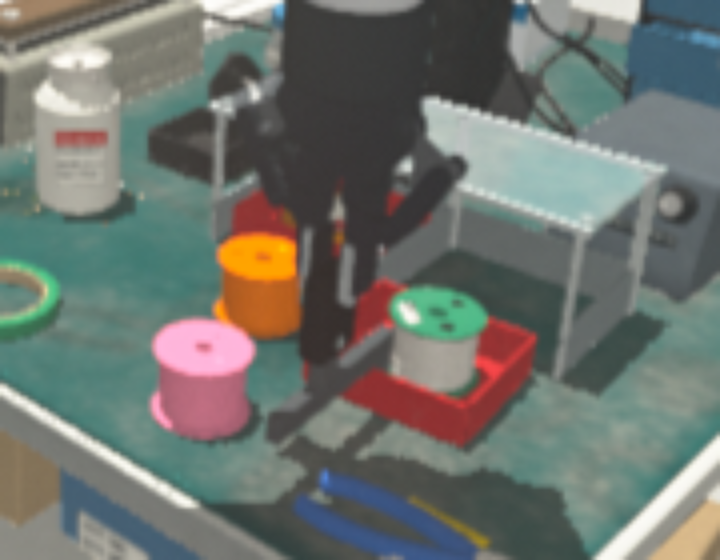

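The tray is dragged out with the reel upright in it at (437,340). The tray's right rear corner is at crop (535,342) and the right front one at (465,403). I'll check the clearance numerically.

```bash
python3 - <<'E'
from h import *
s=eyes.camera_info("scene");a=np.radians(3.8);X=np.array([np.cos(a),np.sin(a)]);Y=np.array([-X[1],X[0]]);o=np.array([.585,-.166])
for p in [(433.75,255.5),(416.25,270.75)]:
    P=plane(s,p,.031)[:2];print(P,(P-o)@X,(P-o)@Y)
E
```

```text
[ 0.5765 -0.2932] -0.016911352611362396 -0.12635701861334878
[ 0.4872 -0.2979] -0.10632651106172246 -0.12512842620860137
```

```bash
python3 -m inch '[-0.2,0,0,0,-0.3,0,0,0,-0.2,0,0,0,0,0,0,0,0,0,-0.8,0]'
python3 -m inch '[0,0,-1.5,0,0,0,-3,0,0,0,-3.5,0,0,0,-3.5,0,0,0,-2.5,0]'
python3 -m inch '[0,0,0,-0.09,0,0,0,-0.09,0,0,0,-0.1,0,0,0,0,0,0,0,0]'
python3 - <<'E'
from h import *
s=get_state();q=s["orientation"];r=R.from_quat([*q[1:],q[0]]);p0=np.array([.4461,.275,.0966]);r0=R.from_quat([-.174,.985,0,.001])
print("tool shift cm",(r.inv().apply(p0-s["tcp_pos"])*100).round(2),"turn",(r.inv()*r0).as_rotvec().round(3))
E
```

```text
clock: 15.13
tcp_pos: [0.4198, -0.2449, 0.1059]
orientation: [-0.001, -0.034, 0.999, 0.001]
wrist_force: [0.0, 0.7, -1.9]
finger_gap: 0.0164
grip_force: 58.9
clock: 15.55
tcp_pos: [0.4211, -0.2461, 0.2509]
orientation: [0.001, -0.034, 0.999, -0.001]
wrist_force: [1.2, 0.1, -1.4]
finger_gap: 0.0166
grip_force: 59.1
clock: 15.97
tcp_pos: [0.4207, -0.2458, 0.2476]
orientation: [0.0, -0.171, 0.985, -0.0]
wrist_force: [-0.9, 0.5, -2.9]
finger_gap: 0.0165
grip_force: 59.0
tool shift cm [-19.98  48.16  15.09] turn [ 0.    -0.002 -0.005]
```

```bash
python3 -m inch '[-1.4,3.4,0,0,-1.4,3.4,0,0,-1.4,3.4,0,0,-1.4,3.4,0,0,-1.4,3.4,0,0]' >/dev/null
python3 -m inch '[-1.4,3.4,0,0,-1.4,3.4,0,0,-1.4,3.4,0,0,-1.4,3.4,0,0,-1.4,3.4,0,0]' >/dev/null
python3 -m inch '[-1.5,3.5,0,0,-1.5,3.5,0,0,-1.5,3.6,0,0,-1.5,3.5,0,0,0,0,0,-0.005]' >/dev/null
python3 -m inch '[0,0,0,0,0,0,2,0,0,0,3,0,0,0,3,0,0,0,1.5,0]' >/dev/null
python3 -m inch '[0,0,0,0,0,0,0,0,0,0,0,0,0,0,0,0,0,0,0,0]'
cat > c.py <<'E'
from h import *
s=get_state();q=s["orientation"];r=R.from_quat([*q[1:],q[0]]);p0=np.array([.4461,.275,.0966]);r0=R.from_quat([-.174,.985,0,.001])
print("tool shift cm",(r.inv().apply(p0-s["tcp_pos"])*100).round(2),"turn",(r.inv()*r0).as_rotvec().round(3))
E
python3 c.py
```

```text
clock: 18.05
tcp_pos: [0.4464, 0.2747, 0.1539]
orientation: [0.002, -0.175, 0.985, 0.0]
wrist_force: [-0.4, 0.9, -2.1]
finger_gap: 0.0167
grip_force: 59.4
tool shift cm [0.04 0.04 5.73] turn [0.    0.001 0.002]
```

```bash
python3 -m inch '[0,0,0.8,0,0,0,0.8,0,0,0,0.8,0,0,0,0.6,0,0,0,0.5,0]'
python3 -m inch '[0,0,0.4,0,0,0,0.4,0,0,0,0.3,0,0,0,0.2,0,0,0,0.2,0]'
python3 c.py
```

```text
clock: 18.47
tcp_pos: [0.4446, 0.2742, 0.1158]
orientation: [-0.001, -0.175, 0.985, -0.0]
wrist_force: [-0.4, -1.0, -1.3]
finger_gap: 0.0163
grip_force: 59.4
clock: 18.88
tcp_pos: [0.4453, 0.2745, 0.1021]
orientation: [0.0, -0.175, 0.985, 0.0]
wrist_force: [-0.2, 0.1, -2.2]
finger_gap: 0.0162
grip_force: 59.4
tool shift cm [-0.09  0.02  0.55] turn [ 0.    -0.002  0.003]
```

```bash
python3 -m inch '[0,0,0.2,0,0,0,0.2,0,0,0,0.1,0,0,0,0,0,0,0,0,0]'
python3 -m inch '[0,0,0.1,0,0,0,0,0,0,0,0,0,0,0,0,0,0,0,0,0]'
python3 c.py
```

```text
clock: 19.3
tcp_pos: [0.4453, 0.2745, 0.0973]
orientation: [0.0, -0.175, 0.985, -0.0]
wrist_force: [-0.1, 0.5, -2.0]
finger_gap: 0.0169
grip_force: 59.4
clock: 19.72
tcp_pos: [0.4454, 0.2746, 0.0966]
orientation: [0.0, -0.175, 0.985, 0.0]
wrist_force: [-1.0, -0.5, 3.4]
finger_gap: 0.0165
grip_force: 59.9
tool shift cm [-0.08  0.01 -0.  ] turn [ 0.    -0.001  0.003]
```

```bash
python3 -m inch '[0,0,0,0,0,0,0,0,0,0,0,0,0,0,0,0,0,0,0,0]' 1
python3 -m inch '[0,0,0,0,0,0,0,0,0,0,0,0,0,0,0,0,0,0,0,0]'
python3 -m inch '[0,0,-1,0,0,0,-2,0,0,0,-2,0,0,0,-3,0,0,0,-2,0]'
python3 -m inch '[0,0,0,0,0,0,0,0,0,0,0,0,0,0,0,0,0,0,0,0]'
python3 - <<'E'
from h import *
s=get_state();w=eyes.camera_info("wrist");im=eyes.read_camera("wrist")[:,:,::-1];cv2.imwrite("pics/w7.png",im)
sc=eyes.read_camera("scene")[:,:,::-1];cv2.imwrite("pics/s7.png",sc);a=cv2.imread("pics/w2.png")
g=lambda i:(cv2.cvtColor(i,cv2.COLOR_BGR2GRAY)).astype(np.uint8)
t=g(a)[120:232,292:355]; r=cv2.matchTemplate(g(im),t,cv2.TM_CCOEFF_NORMED)[60:180,240:350];print("hook match vs before",cv2.minMaxLoc(r)[1],np.array(cv2.minMaxLoc(r)[3])+[240,60],"was (292,120)",s["tcp_pos"])
b=cv2.imread("pics/scene0.png")
for n,(y0,y1,x0,x1) in {"hook":(172,220,240,275),"pot+pump":(180,225,278,332),"tape tray":(205,245,352,405)}.items(): print(n,"px changed",(np.abs(sc[y0:y1,x0:x1].astype(int)-b[y0:y1,x0:x1]).sum(2)>120).sum())
h=cv2.cvtColor(sc,cv2.COLOR_BGR2HSV);m=cv2.inRange(h,(65,100,60),(85,255,200))[220:290,385:430];print("green px",(m>0).sum())
E
```

```text
clock: 20.13
tcp_pos: [0.4453, 0.2745, 0.0961]
orientation: [0.0, -0.175, 0.985, -0.0]
wrist_force: [-0.7, 0.5, 0.2]
finger_gap: 0.076
grip_force: 0.0
clock: 20.55
tcp_pos: [0.4453, 0.2745, 0.0962]
orientation: [0.0, -0.175, 0.985, -0.0]
wrist_force: [1.4, 0.3, 0.3]
finger_gap: 0.0858
grip_force: 0.0
clock: 20.97
tcp_pos: [0.4457, 0.2747, 0.1992]
orientation: [0.001, -0.175, 0.985, 0.0]
wrist_force: [0.3, 1.2, 1.0]
finger_gap: 0.0855
grip_force: 0.0
clock: 21.38
tcp_pos: [0.4445, 0.2741, 0.195]
orientation: [-0.001, -0.175, 0.985, -0.0]
wrist_force: [-0.1, 0.2, 0.4]
finger_gap: 0.0857
grip_force: 0.0
hook match vs before 0.989995539188385 [292 120] was (292,120) [0.4444524  0.27414482 0.1950117 ]
hook px changed 95
pot+pump px changed 37
tape tray px changed 349
green px 194
```

```bash
python3 - <<'E'
from h import *
a,b=cv2.imread("pics/scene0.png"),cv2.imread("pics/s7.png")
d=np.abs(a.astype(int)-b).sum(2)>120
print([(y,np.where(d[y,350:410])[0].tolist()[:1],int(d[y,350:410].sum())) for y in range(204,246,3)])
t=a[208:240,372:398];r=cv2.matchTemplate(b[198:250,362:408],t,cv2.TM_CCOEFF_NORMED);print(cv2.minMaxLoc(r),"no shift=(10,10)")
m=lambda i:cv2.inRange(cv2.cvtColor(i,cv2.COLOR_BGR2HSV),(172,120,60),(180,255,255))|cv2.inRange(cv2.cvtColor(i,cv2.COLOR_BGR2HSV),(0,120,60),(4,255,255))
for i in (a,b):
    k=m(i)[200:243,350:408];y,x=np.where(k>0);print(len(x),x.min()+350,x.max()+350,y.min()+200,y.max()+200)
E
```

```text
[(204, [27], 4), (207, [36], 4), (210, [45], 2), (213, [], 0), (216, [], 0), (219, [], 0), (222, [], 0), (225, [], 0), (228, [], 0), (231, [5], 20), (234, [4], 24), (237, [0], 27), (240, [0], 7), (243, [3], 29)]
(-0.2060839682817459, 0.91420578956604, (12, 17), (10, 10)) no shift=(10,10)
555 358 407 211 242
513 358 407 211 242
```

```bash
python3 - <<'E'
from h import *
b=cv2.imread("pics/s7.png");h=cv2.cvtColor(b,cv2.COLOR_BGR2HSV);g=cv2.inRange(h,(65,110,80),(82,255,220))[225:280,390:430]
n,l,st,c=cv2.connectedComponentsWithStats(g);j=1+st[1:,4].argmax();s=eyes.camera_info("scene")
print(st[j],c[j]+[390,225],plane(s,c[j]+[390,225],.047))
E
```

```text
[  9  17  23  13 172] [411.13372093 247.73255814] [ 0.5436 -0.2464  0.047 ]
```

```bash
python3 -c "
from workcell import env
print(env.hand_in())"
```

```text
the job is handed in; nothing more can be done
None
```

The reel tray is out from under the shelf by roughly 13–17 mm with the reel standing in it, the hook is back in its stand as it stood, nothing else moved in the camera images, and the job is handed in after about 21 s.

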